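Load and start the bench warming box

ROBOT

A 6-joint arm with a two-finger parallel gripper is mounted at the origin on a cart in front of the work surface, level with it; the furniture and walls round the work are solid. World frame = base frame: x ahead of the robot, y to its left, z up, the work surface at z = 0. Lengths are in mm, angles in rad, forces in N, time in s.
With the tool pointing down it reaches from about 275 to 825 mm from the base axis. Payload 5.2 kg.
Tool frame: the origin (TCP) lies at the very end of the fingers, on their centre line; the grasp point (between the pads) lies 19 mm behind it; z points along the fingers, y is the line along which they close (so a half turn about z gives the same grasp; the last joint's range is limited). The gripper opens to 93 mm and grips with 3 to 60 N. Pads are 15 mm wide; open, the fingers measure 128 mm over their backs; the gripper's body (75 mm by 188 mm) begins 65 mm behind the grasp point.
Start: joints at [1.028, 0.259, 1.535, -0, 1.348, -0.203], TCP at [183.293, 518.564, 218.653] pointing down, gripper open.
Joint ranges: [-3.14, 3.14], [-0.91, 2.08], [0.19, 2.58], [-1.22, 4.36], [0.22, 2.71], [-3.12, 3.12]. Speed limits (rad/s): [2.57, 2.57, 3.14, 3.14, 3.14, 3.14].

INTERFACE

Orientations are given as [roll, pitch, yaw] about the fixed x, y, z axes, in that order (R = Rz(yaw) Ry(pitch) Rx(roll)).
In Python, from bench import robot gives the robot as it stands. The module is installed in compiled form; this text tells all that it offers. Calls block until the motion is done:
- robot.move_ptp(position, orientation): joint-space move of the TCP to a pose.
- robot.move_linear(position, ori=None, speed=150, f_stop=None): straight line of the TCP; ori=None keeps the orientation; speed is the mean speed in mm/s. With f_stop (N) it stops when the force on the tool has changed by that much, and returns True; else False.
- robot.move_j(angles): joint-space move.
- robot.move_gripper(opening): opening from 0.0 (shut) to 1.0 (fully open); the grip force is fixed at half the most; returns when the fingers have stopped.
- robot.sleep(seconds).
- robot.inverse_kinematics(position, orientation): joint angles nearest the present ones, or None.
- robot.get_image(name): name is "scene" or "top"; returns a dict with "img" (384x512x3 uint8, blue, green, red), "fovy" (degrees; the focal length in pixels is half the picture's height over the tangent of half this angle, whatever the lens; pixels are square), "cx", "cy" (the principal point, pixels), "eye" and "orientation" of the camera in the world. Camera axes: x right, y down, z forward; pixel columns grow to the right and rows downward; lengths in mm; the calibration is good to about 2 mm. A picture is of the moment at which its call begins. There is no depth.
A pose or a line that the arm cannot do raises robot.MotionError and nothing moves.
- robot.hand_in(): hands the job in; it is judged then, once.
Readings, each from a call of its own:
- robot.current_t(): time.
- robot.current_qpos(): joint angles.
- robot.current_joint_vel(): joint speeds.
- robot.current_joint_efforts(): joint torques, N m.
- robot.current_tcp_pos(): TCP position.
- robot.current_eef_rot(): TCP orientation.
- robot.current_contact_force(): force on the tool from outside, world axes, zero at the start.
- robot.current_ft_torque(): the same for the moment, N m.
- robot.current_gripper_width(): opening from 0.0 (shut) to 1.0 (fully open).
- robot.current_finger_force(): force on a finger pad.
Only numpy, scipy, OpenCV 4.12 (cv2) and the standard library are available. Lean on these libraries where they do the work, as an engineer would, in place of code of your own. Each camera call takes 0.05 s, during which the arm holds its last target. There are 200 camera calls.

TASK

Swing the lid of the white warming box all the way back to its stop to make sure that it moves freely, then stand every amber jar that is out on the worktop upright inside the box, each in a cell of its own. Lower the lid gently until it is fully shut, then swing the hook latch on the left over the lid until it is fully home round its stud. The dial on the right must finally point at the long mark of its scale (turn it whenever you like); leave everything else where it stands.

Things in the scene. Friction and masses are not known exactly. Their poses are not given: they have to be found in the camera images.
- incubator: fixed white warming box. Origin: centre of the chamber's underside; x to its back (hinge side), y to its left; turned up to 0.2 rad. Chamber outside 120 (x) x 265 (y) mm, rim 45 mm high; inside 108 x 249, floor 6 mm up; with the lid shut 83 mm high. Control deck with dial on the right, 110 x 92, 73 high (centre y -179); latch post on the left, 36 square, 88 high (centre y +155)
- chamber_floor (a point): centre of the chamber's inner floor, 6 mm above the worktop. On the floor stands a fixed sheet-metal insert (top 28 mm above the worktop) of four open square cells, each 60 mm wide inside, in a row along the box's y: centres at y = -94, -31, +31 and +94 mm, x = 0; one jar fits in each
- lid_hinge (a point): middle of the lid's hinge line (along the box's y) at the top of the back wall, 60 mm behind the box centre, 47 mm above the worktop
- lid (a joint): lid angle, rad: 0 shut, 1.97 fully back at its stop (leaning past upright). A stiff hinge (0.45 N m) holds the lid wherever it is left; the lid is a shallow hood 36 mm high, 122 mm deep, and weighs 0.35 kg
- lid_bar (a point): middle of the lid's round steel handle bar, 12 mm thick, 104 long, parallel to the hinge, in the plane of the lid's lower rim, 168 mm from the hinge line; 40 mm clear to the lid's front, end posts 50 mm either side. In front of the box, 47 mm up, when shut. Can be pinched from above, fingers closing across the bar, tool upright through the whole arc: the bar turns in the grip
- latch (a joint): angle of the flat steel hook latch about its upright pivot, rad: 0 fully home (pointing to the box's right, over the lid, the lid's stud in its notch), 1.57 pointing to the box's front, 2.1 open stop. Stays where it is left (friction 0.04 N m); closes anticlockwise seen from above
- latch_pivot (a point): pivot of the latch, on the post on the box's left side, 92 mm above the worktop, at x = 0, y = +155 mm of the box
- latch_knob (a point): middle of the upright black knob on the latch, 92 mm from the pivot: 14 to 18 mm in diameter, 36 mm tall, from 94 to 130 mm above the worktop (the point is at 114 mm)
- dial (a joint): dial angle, rad: 0 with the pointer line to the box's left (+y), growing clockwise from above to 3.14. The scale has nine marks, every 0.393 rad from 0; the long, thick one (the sixth) is at 1.963, to the right of straight back. Friction 0.03 N m; stays where it is left
- dial_grip (a point): on the dial's upright axis, at gripping height, 93 mm above the worktop (x = -12, y = -179 mm of the box). The grip is a bar 14 mm wide, 44 mm long, its top 105 mm above the worktop, its long side in line with the pointer; below it is a 48 mm skirt, top 80 mm above the worktop
- jar_1: squat amber jar with a black screw cap, 50 mm in diameter, 60 mm tall, about 0.13 kg, standing on the worktop to the right of the box; origin: centre of its underside, z up. May be absent (None). The cap can be gripped from above: 34 mm across, 41 to 60 mm above the underside
- jar_2: squat amber jar with a black screw cap, 50 mm in diameter, 60 mm tall, about 0.13 kg, standing on the worktop to the right of the box; origin: centre of its underside, z up. May be absent (None). The cap can be gripped from above: 34 mm across, 41 to 60 mm above the underside
- jar_3: squat amber jar with a black screw cap, 50 mm in diameter, 60 mm tall, about 0.13 kg, standing on the worktop to the right of the box; origin: centre of its underside, z up. May be absent (None). The cap can be gripped from above: 34 mm across, 41 to 60 mm above the underside
- jar_4: squat amber jar with a black screw cap, 50 mm in diameter, 60 mm tall, about 0.13 kg, standing on the worktop to the right of the box; origin: centre of its underside, z up. May be absent (None). The cap can be gripped from above: 34 mm across, 41 to 60 mm above the underside
- flask: glass conical flask, 62 mm wide, 84 mm tall; a bystander, origin under its centre
- tip_box: green box with a clear lid, 87 x 118 x 76 mm; a bystander, origin under its centre
Things that resemble listed ones, but are neither listed nor needed, are in the scene too. Leave any blue or yellow look-alike of the jar_2 alone. Leave any purple look-alike of the jar_1 alone.

How it is judged (in metres and radians):
On the way, in this order (a step that is already met when the one before it is completed fails the run):
1. the lid is swung back to its stop (value of joint lid above 1.88 rad), for 0.2 s.
2. every jar present stands upright inside the chamber, let go, with the lid still up (x of jar_1 in the frame of incubator between -0.03 and 0.03 m and y of jar_1 in the frame of incubator between -0.122 and 0.122 m and z of each of jar_1, jar_2, jar_3, jar_4 in the frame of incubator below 0.02 m and angle between each of jar_1, jar_2, jar_3, jar_4's own z axis and vertical below 0.2 rad and x of jar_2 in the frame of incubator between -0.03 and 0.03 m and y of jar_2 in the frame of incubator between -0.122 and 0.122 m and x of jar_3 in the frame of incubator between -0.03 and 0.03 m and y of jar_3 in the frame of incubator between -0.122 and 0.122 m and x of jar_4 in the frame of incubator between -0.03 and 0.03 m and y of jar_4 in the frame of incubator between -0.122 and 0.122 m and value of joint lid above 1 rad and contact force between each of jar_1, jar_2, jar_3, jar_4 and the fingers below 0.1 N), for 0.3 s.
3. the lid is shut with the latch still open (value of joint lid below 0.04 rad and value of joint latch above 0.5 rad), for 0.2 s.
4. the latch is home over the shut lid (value of joint lid below 0.04 rad and value of joint latch below 0.07 rad), for 0.2 s.
At the end, for the whole second after the job is handed in: every jar present stands upright (within 0.2 rad) and at rest on the chamber floor; lid shut within 0.04 rad; latch within 0.07 rad of fully home; dial within 0.13 rad of the long mark (1.963 rad) (all of step 4 and x of jar_1 in the frame of incubator between -0.03 and 0.03 m and y of jar_1 in the frame of incubator between -0.122 and 0.122 m and z of each of jar_1, jar_2, jar_3, jar_4 in the frame of incubator below 0.02 m and angle between each of jar_1, jar_2, jar_3, jar_4's own z axis and vertical below 0.2 rad and x of jar_2 in the frame of incubator between -0.03 and 0.03 m and y of jar_2 in the frame of incubator between -0.122 and 0.122 m and x of jar_3 in the frame of incubator between -0.03 and 0.03 m and y of jar_3 in the frame of incubator between -0.122 and 0.122 m and x of jar_4 in the frame of incubator between -0.03 and 0.03 m and y of jar_4 in the frame of incubator between -0.122 and 0.122 m and value of joint dial between 1.833 and 2.093 rad and velocity of joint each of lid, latch below 0.05 rad/s and linear speed of each of jar_1, jar_2, jar_3, jar_4 below 0.03 m/s); the robot touches nothing.
It fails at once if the lid is slammed (shuts faster than 2.5 rad/s) (velocity of joint lid below -2.5 rad/s).
It fails at once if a bystander (flask, tip box) is moved more than 4 cm (distance of any of flask, tip_box from where it was at the start of the episode above 0.04 m).
Of jar_1, jar_2, jar_3, jar_4 only 2 to 4 are there at a start; the rules pass over those that are not, and their reading is None.
At some moment in a run one of jar_1, jar_2, jar_3, jar_4 may be knocked a few centimetres aside while the robot is not near it.
It also fails if it takes over 210 s, if anything falls off the work surface, if the arm or the gripper's body presses on something with over 40 N, if the wrist force passes 120 N, or if a joint passes its speed limit or range.

## Working session

There is one attempt and no reset: what is moved stays moved. The work goes in short steps, each a Python script; the robot and the scene stay as the last script left them, time stands still between calls to the robot, and variables do not carry over. Pictures are saved under pics/ and viewed, at most 14 in all, crops included, and the job is handed in when it is done.

```bash
mkdir -p pics
python3 - <<'E'
from bench import robot
import cv2
for n in ("top","scene"):
    d=robot.get_image(n); cv2.imwrite(f"pics/{n}0.png",d["img"]); print(n,d["fovy"],d["cx"],d["cy"],d["eye"],d["orientation"])
print(robot.current_t(),robot.current_eef_rot(),robot.current_gripper_width())
E
```

```text
top 55.33568229977263 256.64858051053045 197.31019586862567 [ 465.11756815   52.37220004 1159.69581731] [-3.04140091 -0.00398549 -1.56809028]
scene 56.98818644653451 258.1633844166745 193.21276007109049 [ 118.63790274 -704.8386439   829.40912067] [-2.26762657  0.01059025 -0.51108108]
0.1 [-3.13999860e+00 -3.23515057e-04  2.80176936e+00] 1.0026321313246775
```

View pics/top0.png

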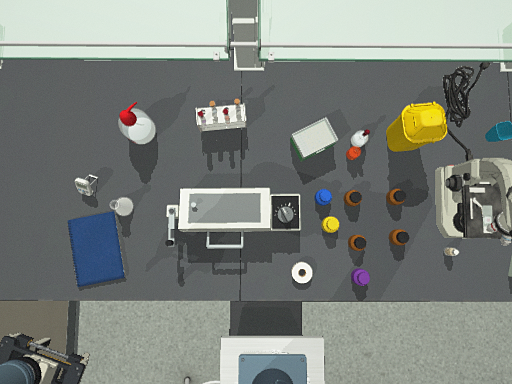

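View pics/scene0.png

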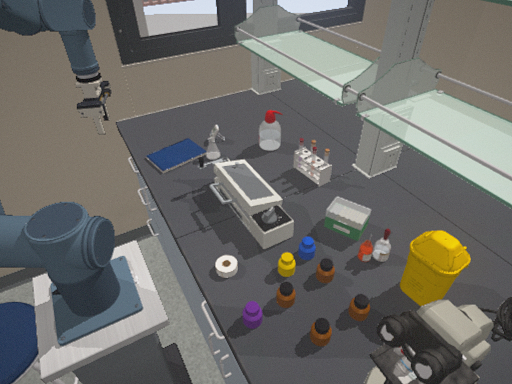

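The top view shows four amber jars at (353,198), (396,197), (357,242) and (400,237). The look-alikes are blue (323,197), yellow (330,225) and purple (361,277). Box corners are about (180,188)–(299,230), the handle bar is at (225,246), the latch knob near (170,241) and the dial at (286,213). Next I take close crops.

```bash
cat > h.py <<'E'
from bench import robot
import cv2, numpy as np
from scipy.spatial.transform import Rotation as R
def cam(n):
    d=robot.get_image(n); return prep(d)
def prep(d):
    d=dict(d); d["f"]=192/np.tan(np.radians(d["fovy"])/2); d["R"]=R.from_euler("xyz",d["orientation"]).as_matrix(); return d
def ray(d,u,v,z):
    r=d["R"]@np.array([(u-d["cx"])/d["f"],(v-d["cy"])/d["f"],1]); e=np.array(d["eye"]); return e+r*(z-e[2])/r[2]
def proj(d,P):
    q=(np.atleast_2d(P)-d["eye"])@d["R"]; return q[:,:2]/q[:,2:]*d["f"]+[d["cx"],d["cy"]]
def jars(d,lo=(5,120,60),hi=(16,255,255)):
    m=cv2.inRange(cv2.cvtColor(d["img"],cv2.COLOR_BGR2HSV),lo,hi); m=cv2.morphologyEx(m,cv2.MORPH_CLOSE,np.ones((9,9)))
    n,_,s,c=cv2.connectedComponentsWithStats(m)
    return [(c[i].round(1),s[i].tolist()) for i in range(1,n) if s[i,4]>60]
E
python3 - <<'E'
from h import *
d=cam("top"); s=cam("scene")
for c,st in jars(d): print(c,st,ray(d,*c,35).round(0))
print("scene")
for c,st in jars(s): print(c,st,ray(s,*c,30).round(0))
a=cv2.resize(d["img"][180:255,160:310],None,fx=5.3,fy=5.3,interpolation=cv2.INTER_CUBIC)
cv2.imwrite("pics/boxtop.png",a)
a=cv2.resize(s["img"][140:260,185:315],None,fx=5,fy=5,interpolation=cv2.INTER_CUBIC)
cv2.imwrite("pics/boxscene.png",a)
E
```

```text
[353.1 152.5] [346, 146, 15, 14, 153] [ 720. -253.   35.]
[393.  197.3] [386, 189, 18, 16, 168] [ 580. -373.   35.]
[352.3 197.8] [344, 190, 18, 17, 227] [ 578. -247.   35.]
[395.4 236.6] [389, 229, 17, 16, 160] [ 459. -376.   35.]
[356.5 242.3] [348, 235, 18, 16, 228] [ 441. -257.   35.]
scene
[364.8 249.3] [358, 240, 15, 22, 187] [ 725. -249.   30.]
[324.4 274.2] [316, 264, 19, 19, 228] [ 566. -262.   30.]
[285.2 298.7] [277, 288, 19, 20, 233] [ 431. -274.   30.]
[358.1 311.2] [349, 298, 21, 23, 274] [ 570. -395.   30.]
[319.7 336.1] [310, 322, 22, 24, 283] [ 447. -401.   30.]
```

View pics/boxtop.png

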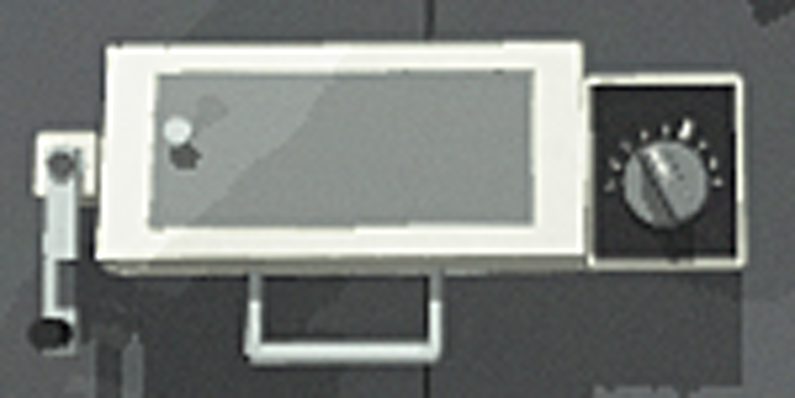

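View pics/boxscene.png

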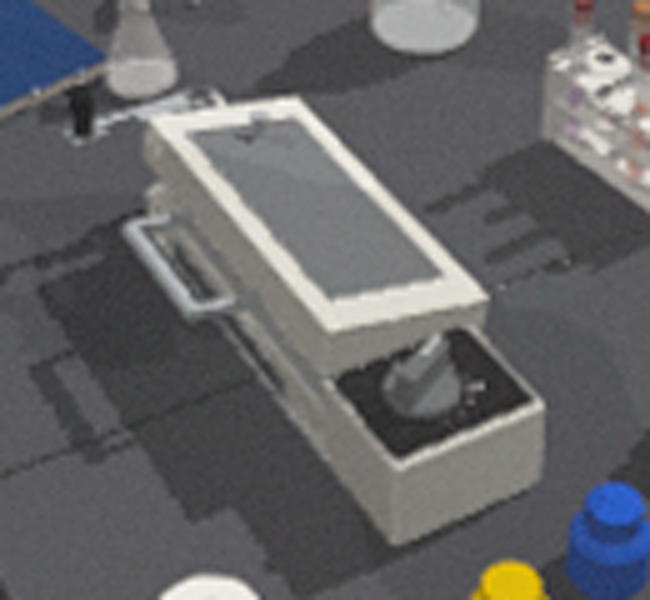

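```bash
cat > fit.py <<'E'
from h import *
from scipy.optimize import least_squares
def bw(p,P):
    P=np.atleast_2d(P).astype(float); c,s=np.cos(p[2]),np.sin(p[2])
    return np.c_[p[0]+c*P[:,0]-s*P[:,1],p[1]+s*P[:,0]+c*P[:,1],P[:,2]]
def circ(r,z): a=np.linspace(0,2*np.pi,40); return np.c_[r*np.cos(a),r*np.sin(a),0*a+z]
BODY=np.r_[circ(25,0),circ(25,34),circ(18,41)]; CAP=np.r_[circ(17,41),circ(17,60)]
def model(d,x,y):
    S=8; u0=proj(d,[x,y,30])[0].astype(int)-20
    m=np.zeros((40*S,40*S),np.uint8)
    for P,v in ((BODY,1),(CAP,0)):
        q=(proj(d,P+[x,y,0])-u0+.5)*S
        cv2.fillConvexPoly(m,cv2.convexHull(q.round().astype(np.int32)),v)
    M=cv2.moments(m,True); return np.array([M["m10"],M["m01"]])/M["m00"]/S-.5+u0, M["m00"]/S/S
def amber(d,x,y):
    m=cv2.inRange(cv2.cvtColor(d["img"],cv2.COLOR_BGR2HSV),(4,110,40),(18,255,255))
    u,v=proj(d,[x,y,30])[0].astype(int); k=np.zeros_like(m); k[v-15:v+16,u-15:u+16]=1
    M=cv2.moments(m*k,True); return np.array([M["m10"],M["m01"]])/M["m00"], M["m00"]
def findjars(cams,guess):
    out=[]
    for g in guess:
        g=np.array(g,float); obs=[amber(d,*g) for d in cams]
        f=lambda p: np.concatenate([model(d,*p)[0]-o[0] for d,o in zip(cams,obs)])
        r=least_squares(f,g,diff_step=.01)
        print(g,r.x.round(1),"res",r.fun.round(2),"areas",[(round(model(d,*r.x)[1]),o[1]) for d,o in zip(cams,obs)])
        out.append(r.x)
    return out
E
python3 - <<'E'
from fit import *
d=cam("top"); s=cam("scene")
tp=lambda U:(np.array(U)+.5)/5.3-.5+[160,180]; sp=lambda U:(np.array(U)+.5)/5-.5+[185,140]
tU=tp([(107,45),(582,42),(583,257),(98,260)]); sU=sp([(300,97),(488,297),(332,330),(148,118)])
L=np.array([[60,132.5,83],[60,-132.5,83],[-62,-132.5,83],[-62,132.5,83]])
f=lambda p:np.r_[(proj(d,bw(p,L))-tU).ravel(),(proj(s,bw(p,L))-sU).ravel()]
r=least_squares(f,[480,60,0]); print(r.x,r.fun.round(1))
f2=lambda p:f(p)[:8]; r2=least_squares(f2,[480,60,0]); print("top only",r2.x,r2.fun.round(1))
def inbox(u,z):
    w=ray(d,*u,z)-[r.x[0],r.x[1],0]; c,s_=np.cos(r.x[2]),np.sin(r.x[2]); return np.round([c*w[0]+s_*w[1],-s_*w[0]+c*w[1],z],0)
for n,U,z in [("pivot",(62,162),95),("knobtop",(50,333),130),("bar",(343,352),50),("deck br",(745,75),73),("deck fr",(745,265),73),("dial",(665,183),85),("dial long",(685,128),73),("bar end a",(645,150),105),("bar end b",(675,215),105),("postbl",(37,132),88)]: print(n,inbox(tp(U),z),ray(d,*tp(U),z).round(0))
findjars([d,s],[(575,-250),(436,-262),(575,-384),(452,-388)])
E
```

```text
[5.44445067e+02 1.47010211e+02 3.21632222e-03] [-1.2 -1.3 -1.4 -0.7 -1.4 -0.  -0.4 -0.5  0.1 -0.8  0.8 -0.7 -1.3  5.6
  0.5  4.7]
top only [5.42525370e+02 1.43749579e+02 6.52650971e-03] [-0.2 -0.5 -0.3 -0.2 -0.2  0.5  0.8  0.3]
pivot [-10. 150.  95.] [534. 297.  95.]
knobtop [-103.  146.  130.] [441. 293. 130.]
bar [-115.   -2.   50.] [429. 145.  50.]
deck br [  40. -229.   73.] [585. -82.  73.]
deck fr [ -66. -227.   73.] [479. -81.  73.]
dial [ -21. -182.   85.] [524. -35.  85.]
dial long [  10. -195.   73.] [555. -48.  73.]
bar end a [  -4. -170.  105.] [541. -23. 105.]
bar end b [ -40. -186.  105.] [505. -39. 105.]
postbl [  7. 165.  88.] [551. 312.  88.]
[ 575. -250.] [ 579.7 -250.8] res [-0.64 -0.02  0.26  0.63] areas [(131, 133.0), (234, 220.0)]
[ 436. -262.] [ 440.7 -261.4] res [-0.59 -0.14  0.15  0.55] areas [(134, 132.0), (251, 235.0)]
[ 575. -384.] [ 584.1 -386.2] res [-0.63 -0.17  0.13  0.57] areas [(149, 151.0), (282, 271.0)]
[ 452. -388.] [ 458.4 -389.9] res [-0.7  -0.15  0.16  0.51] areas [(151, 150.0), (293, 285.0)]
```

Run:
```python
from fit import *
d=cam("top"); g=cv2.cvtColor(d["img"],cv2.COLOR_BGR2GRAY).astype(int)
for u in (212,225,237): print("col",u,[(v,g[v,u]) for v in list(range(185,197))+list(range(224,251))])
print("deckcol",[(v,g[v,290]) for v in list(range(190,200))+list(range(225,236))])
print("row200",[(u,g[195,u]) for u in list(range(174,186))+list(range(264,276))])
print("row225",[(u,g[222,u]) for u in list(range(174,186))+list(range(264,276))+list(range(296,304))])
np.set_printoptions(linewidth=250)
print("knob",g[236:250,162:180]);print("dial",g[200:228,272:300])
```

```text
col 212 [(185, np.int64(96)), (186, np.int64(89)), (187, np.int64(84)), (188, np.int64(166)), (189, np.int64(255)), (190, np.int64(245)), (191, np.int64(244)), (192, np.int64(248)), (193, np.int64(211)), (194, np.int64(147)), (195, np.int64(154)), (196, np.int64(160)), (224, np.int64(241)), (225, np.int64(237)), (226, np.int64(239)), (227, np.int64(239)), (228, np.int64(184)), (229, np.int64(113)), (230, np.int64(122)), (231, np.int64(121)), (232, np.int64(36)), (233, np.int64(65)), (234, np.int64(64)), (235, np.int64(62)), (236, np.int64(62)), (237, np.int64(65)), (238, np.int64(61)), (239, np.int64(67)), (240, np.int64(63)), (241, np.int64(62)), (242, np.int64(61)), (243, np.int64(47)), (244, np.int64(101)), (245, np.int64(226)), (246, np.int64(224)), (247, np.int64(177)), (248, np.int64(126)), (249, np.int64(50)), (250, np.int64(58))]
col 225 [(185, np.int64(95)), (186, np.int64(82)), (187, np.int64(100)), (188, np.int64(204)), (189, np.int64(255)), (190, np.int64(240)), (191, np.int64(239)), (192, np.int64(242)), (193, np.int64(196)), (194, np.int64(136)), (195, np.int64(146)), (
[... 6718 characters left out ...]
  33 185]
 [ 64  46  55  54  48  55  56  55  42  31  33  80  71  82  74  65  40  32  42  60  55  51  53  51  49  51  32 185]
 [ 68  45  50  48  51  50  51  53  53  44  36  34  34  37  29  36  36  38  43  48  55  55  54  52  51  47  31 185]
 [ 64  42  54  49  47  54  50  49  53  50  53  41  41  43  33  42  45  36  39  50  55  52  54  52  55  42  35 188]
 [ 64  45  50  52  54  52  52  54  52  52  59  57  50  44  42  38  46  40  41  54  52  48  57  48  52  51  30 187]
 [ 61  45  49  48  51  49  54  48  51  49  46  52  52  43  38  42  40  40  40  48  52  49  50  48  51  49  29 199]
 [ 64  35  46  45  46  38  42  49  45  42  46  46  47  31  35  32  36  29  30  44  36  42  43  38  41  40  23 195]]
```

Run:
```python
from fit import *
d=cam("top")
for n,u,v,z in [("lidback",225,187.7,83),("lidfront",225,228.0,83),("lidfrontlow",225,231.6,47),("bar",225,246.1,47),("barback",225,243.9,47),("barfront",225,248.3,47),("deckback",290,193.5,73),("deckfront",290,230.6,73),("lidleft195",179.4,195,83),("lidleft222",178.1,222,83),("lidright222",269.8,222,83),("deckright222",300.5,222,73),("deckright205",298.6,205,73),("knob",169,242.5,128),("dialskirt",285.5,214,80),("mark0",274.8,214.8,73),("mark8",294.8,214,73),("mark5",289,203.7,73),("bartip back",283.3,208.5,105),("bartip front",286,221,105)]:
    print(n,ray(d,u,v,z).round(1))
s=cam("scene")
# scene check of deck corners crop px
for n,U,z in [("deck br",(543,403),73),("deck fr",(398,462),73),("deck fr low",(398,543),0),("deck br low",(541,480),0),("bar right",(195,313),47),("bar left",(130,225),47)]:
    u=(np.array(U)+.5)/5-.5+[185,140]; print(n,ray(s,*u,z).round(1))
```

```text
lidback [601.7 142.2  83. ]
lidfront [482.7 140.8  83. ]
lidfrontlow [472.5 143.7  47. ]
bar [429.  143.2  47. ]
barback [435.6 143.3  47. ]
barfront [422.4 143.1  47. ]
deckback [586.1 -51.2  73. ]
deckfront [475.8 -50.5  73. ]
lidleft195 [579.5 276.6  83. ]
lidleft222 [499.9 278.5  83. ]
lidright222 [500.6   9.6  83. ]
deckright222 [501.2 -81.8  73. ]
deckright205 [551.7 -76.6  73. ]
knob [441.2 293.1 128. ]
dialskirt [524.4 -36.9  80. ]
mark0 [522.4  -5.7  73. ]
mark8 [524.9 -65.1  73. ]
mark5 [555.5 -48.1  73. ]
bartip back [538.9 -28.6 105. ]
bartip front [502.9 -36.2 105. ]
deck br [583.6 -77.8  73. ]
deck fr [482.1 -76.7  73. ]
deck fr low [482.8 -75.6   0. ]
deck br low [588.4 -75.2  -0. ]
bar right [445.5 131.7  47. ]
bar left [445.5 241.   47. ]
```

Run:
```python
from fit import *
d=cam("top"); s=cam("scene")
tp=lambda U:(np.array(U)+.5)/5.3-.5+[160,180]; sp=lambda U:(np.array(U)+.5)/5-.5+[185,140]
tl=tp([(107,45),(582,42),(583,257),(98,260)]); sl=sp([(300,97),(488,297),(332,330),(148,118)])
tb=np.array([[225,246.1]]); sb=sp([(130,225),(195,313)])
L=np.array([[60,132.5,83],[60,-132.5,83],[-62,-132.5,83],[-62,132.5,83]]); B=np.array([[-108,50,47],[-108,-50,47]])
D=lambda c:np.array([[c+55,-225,73],[c-55,-225,73]])
def lid(P,a):
    P=P-[60,0,47]; c,s_=np.cos(a),np.sin(a); return np.c_[c*P[:,0]+s_*P[:,2],P[:,1],-s_*P[:,0]+c*P[:,2]]+[60,0,47]
def f(p):
    b=p[:3]; a=p[3]
    return np.r_[(proj(d,bw(b,lid(L,a)))-tl).ravel(),(proj(s,bw(b,lid(L,a)))-sl).ravel(),(proj(d,bw(b,lid(B,a)).mean(0))-tb).ravel(),(proj(s,bw(b,lid(B,a)))-sb).ravel(),
      (proj(d,bw(b,D(p[4])))-tp([(745,75),(745,265)])).ravel(),(proj(s,bw(b,D(p[4])))-sp([(543,403),(398,462)])).ravel(),
      (proj(d,bw(b,[0,155,95]))-tp([(62,162)])).ravel(),(proj(d,bw(b,[-12,-179,80]))-[285.5,214]).ravel()]
r=least_squares(f,[540,143,0,0.1,-5],loss="soft_l1"); print(r.x,f(r.x).round(1)); print(bw(r.x[:3],lid(B,r.x[3])))
```

```text
[ 5.33830983e+02  1.43178128e+02  9.58541979e-03  2.17851842e-01
 -3.63485457e+00] [-0.1 -0.  -0.2 -0.   0.3 -0.5 -0.8 -0.4 -0.4  0.1  0.8  0.3 -0.6  0.1
  0.2 -0.5 -0.7  0.1  0.3  0.9  0.1  0.1 -0.1 -0.6  0.6  0.5  1.7  0.3
 -0.4  1.8 -0.5  0.5 -0.3  0.3]
[[429.32734857 192.17868303  83.31030026]
 [430.28587587  92.18327701  83.31030026]]
```

Fit: the box is at (534,143) with yaw 0.01. The lid is already ajar at about 0.22 rad, so the bar is at (430,142,83); its distance to the hinge is 168 mm, which matches. The latch is near 1.5 rad and the dial near 1.13 rad.

Candidates for amber jars are four at (353,198), (396,197), (357,242) and (400,237). The red bottle (353,153) and the blue, yellow and purple jars are excluded. Next I swing the lid.

```bash
cat >> fit.py <<'E'
PI=np.pi; BOX=(533.8,143.2,.0096)
def pose(x,y,z,close,near=None):
    """tool-down orientation with the fingers closing along world angle `close`; of the two, least last-joint use"""
    c=[]
    for k in (0,1):
        yaw=(close+PI/2+k*PI+PI)%(2*PI)-PI; q=robot.inverse_kinematics([x,y,z],[PI,0,yaw])
        if q is not None: c.append((abs(q[5]),yaw))
    return [PI,0,min(c)[1]]
def barpt(a,R=168):
    p=bw(BOX,[60-R*np.cos(a),0,47+R*np.sin(a)])[0]; p[2]-=19; return p
def arc(a0,a1,n,speed=100):
    for a in np.linspace(a0,a1,n+1)[1:]:
        robot.move_linear(barpt(a),None,speed)
def st(m=""): print(m,round(robot.current_t(),1),np.round(robot.current_tcp_pos(),1),"F",np.round(robot.current_contact_force(),1),"w",round(robot.current_gripper_width(),3),"q6",round(robot.current_qpos()[5],2))
E
python3 - <<'E'
from fit import *
s=cam("scene"); cv2.imwrite("pics/jars.png",cv2.resize(s["img"][225:355,220:420],None,fx=4,fy=4,interpolation=cv2.INTER_CUBIC))
p=barpt(.218); o=pose(*p,BOX[2]); print(p,o)
robot.move_ptp([p[0],p[1],220],o); robot.move_gripper(.42); st("above")
robot.move_linear(p,None,120,f_stop=8); st("at"); robot.move_gripper(0); st("grip")
arc(.218,1.0,6); st("mid")
cv2.imwrite("pics/lidmid.png",robot.get_image("scene")["img"])
E
```

```text
[429.78102469 142.20138716  64.33460203] [3.141592653589793, 0, 1.5803963267948964]
above 3.2 [429.8 142.2 220. ] F [-0.4  0.1  0.6] w 0.419 q6 0.06
at 4.7 [430.4 142.2  64.9] F [ 0.4 -0.4  0.5] w 0.417 q6 0.06
grip 5.3 [430.8 142.2  64.6] F [ 3.6 -0.2 -0.5] w 0.121 q6 0.06
mid 7.5 [499.8 142.9 171.1] F [-16.2  -0.9  22.3] w 0.119 q6 0.05
```

View pics/jars.png

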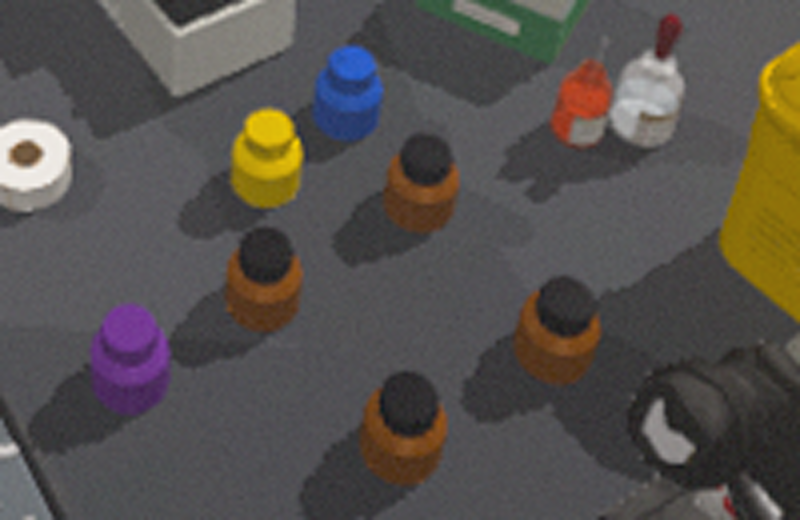

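View pics/lidmid.png

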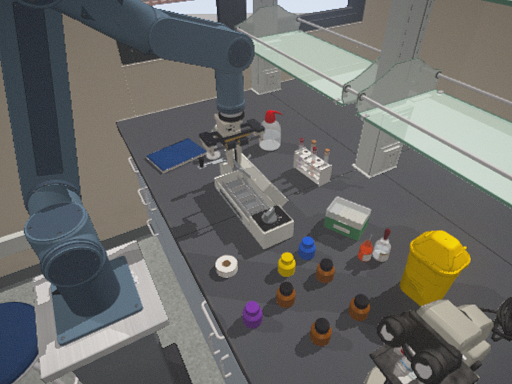

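The crop confirms four amber jars with black caps. The lid is following the gripper. The outward force of about 27 N suggests the bar sits roughly 4 mm higher in the pads than assumed, so I raise the arc and continue.

Run:
```python
from fit import *
def arc2(a0,a1,n,dz):
    for a in np.linspace(a0,a1,n+1)[1:]: robot.move_linear(barpt(a)+[0,0,dz],None,100); st(f"{a:.2f}")
robot.move_linear(barpt(1.0)+[0,0,4],None,60); st("adj")
arc2(1.0,1.93,6,4)
arc2(1.93,2.0,2,4)
robot.sleep(.4); robot.move_gripper(.35); st("rel")
p=robot.current_tcp_pos(); robot.move_linear([p[0],p[1],300],None,200); st()
robot.move_ptp([480,-120,330],pose(480,-120,330,PI/2)); st()
cv2.imwrite("pics/lidback.png",robot.get_image("scene")["img"])
d=cam("top");s=cam("scene"); findjars([d,s],[(580,-251),(441,-261),(584,-386),(458,-390)])
```

```text
adj 7.8 [502.6 142.8 173.3] F [-4.8 -0.3  3.1] w 0.116 q6 0.05
1.16 8.2 [527.1 143.  186.9] F [-4.  -1.7  8.3] w 0.119 q6 0.05
1.31 8.6 [552.5 143.2 195.5] F [-0.2 -0.5  6.2] w 0.117 q6 0.05
1.46 9.0 [578.3 143.3 199.7] F [ 1.  -1.6  4.9] w 0.115 q6 0.05
1.62 9.4 [603.  143.6 199.7] F [ 1.7 -2.   2.2] w 0.118 q6 0.05
1.77 9.8 [628.2 143.9 195.9] F [ 2.1 -1.6 -0.8] w 0.121 q6 0.04
1.93 10.2 [653.2 144.2 188.9] F [ 2.  -3.2 -2.2] w 0.118 q6 0.04
1.96 10.5 [658.  144.2 186.9] F [ 0.3 -2.9 -0.4] w 0.116 q6 0.04
2.00 10.7 [660.5 144.4 185.6] F [-11.   -4.    9.1] w 0.119 q6 0.04
rel 11.7 [663.8 144.6 184.6] F [-0.1  0.4  0.1] w 0.351 q6 0.04
 12.4 [663.3 144.6 298.7] F [-0.5  0.5 -1.4] w 0.351 q6 0.04
 13.7 [ 480.3 -119.6  329.4] F [ 0.2  0.2 -0.6] w 0.354 q6 1.1
[ 580. -251.] [ 586.8 -241.7] res [ 1.91  1.43  0.29 -2.65] areas [(129, 6.0), (230, 223.0)]
[ 441. -261.] [ 430.2 -264.7] res [-1.55 -4.31 -2.63  3.35] areas [(135, 10.0), (252, 236.0)]fit.py:18: RuntimeWarning: invalid value encountered in divide
  M=cv2.moments(m*k,True); return np.array([M["m10"],M["m01"]])/M["m00"], M["m00"]
Traceback (most recent call last):
  File "fit.py", line 24, in findjars
    r=least_squares(f,g,diff_step=.01)
ValueError: Residuals are not finite in the initial point.
```

View pics/lidback.png

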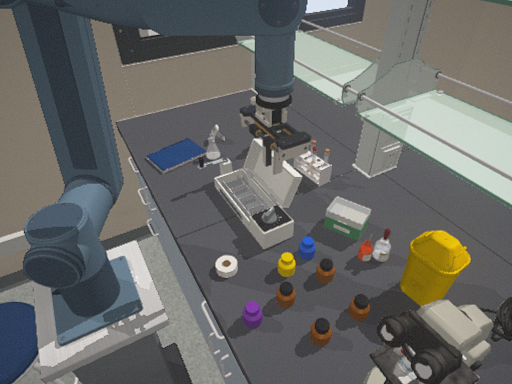

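The lid is at its stop: the force rises at about 1.97 rad and the picture shows it leaning back. The four jars are where they were, and the arm hides them from the top camera. I start with the jar farthest from the microscope, into the left cell.

```bash
cat >> fit.py <<'E'
def findjar(g):
    g=np.array(g,float); use=[]
    for d in (cam("top"),cam("scene")):
        try: o=amber(d,*g)
        except Exception: continue
        if o[1]>.8*model(d,*g)[1]: use.append((d,o[0]))
    if not use: print("no view"); return None
    r=least_squares(lambda p:np.concatenate([model(d,*p)[0]-o for d,o in use]),g,diff_step=.01)
    print("jar",r.x.round(1),"views",len(use),"res",r.fun.round(1)); return r.x
def pickplace(j,cell,close=0.):
    x,y=j
    robot.move_gripper(.62); o=pose(x,y,120,close)
    robot.move_ptp([x,y,150],o)
    if robot.move_linear([x,y,42],None,150,f_stop=6): st("touch!"); return False
    robot.move_gripper(0); st("grip")
    if robot.current_gripper_width()<.3: print("missed"); return False
    robot.move_linear([x,y,250],None,200)
    p=bw(BOX,[-2,cell,0])[0]; o=pose(p[0],p[1],60,BOX[2]+PI/2)
    robot.move_ptp([p[0],p[1],240],o); st("over")
    robot.move_linear([p[0],p[1],75],None,200); h=robot.move_linear([p[0],p[1],47],None,50,f_stop=6); st(f"down {h}")
    robot.move_gripper(.46); st("open")
    robot.move_linear([p[0],p[1],250],None,200); return True
E
python3 - <<'E'
from fit import *
robot.move_ptp([450,60,300],pose(450,60,300,PI/2))
for g in [(441,-261),(458,-390),(584,-386),(580,-251)]: j=findjar(g); J=j if g[0]==580 else None
print(pickplace(J,94))
robot.move_ptp([380,60,300],pose(380,60,300,PI/2))
cv2.imwrite("pics/p1.png",cv2.resize(robot.get_image("scene")["img"][130:360,180:400],None,fx=2.6,fy=2.6))
E
```

```text
jar [ 441. -261.] views 2 res [-0.5 -0.3  0.2  0.5]
jar [ 458.5 -390. ] views 2 res [-0.6 -0.1  0.2  0.5]
jar [ 584. -386.] views 2 res [-0.6 -0.1 -0.   0.5]
jar [ 580. -251.] views 2 res [-0.6  0.   0.3  0.6]
grip 18.8 [ 580.3 -251.2   42.6] F [-0.  1.  4.] w 0.356 q6 -0.58
over 21.7 [531.5 236.2 240. ] F [ 0.5 -0.5 -1.9] w 0.361 q6 -1.35
down True 23.2 [530.5 236.8  47.9] F [ 0.6 -0.3  2.9] w 0.358 q6 -1.35
open 23.7 [529.7 236.8  47.5] F [ 0.  -0.9 -0.3] w 0.464 q6 -1.35
True
```

View pics/p1.png

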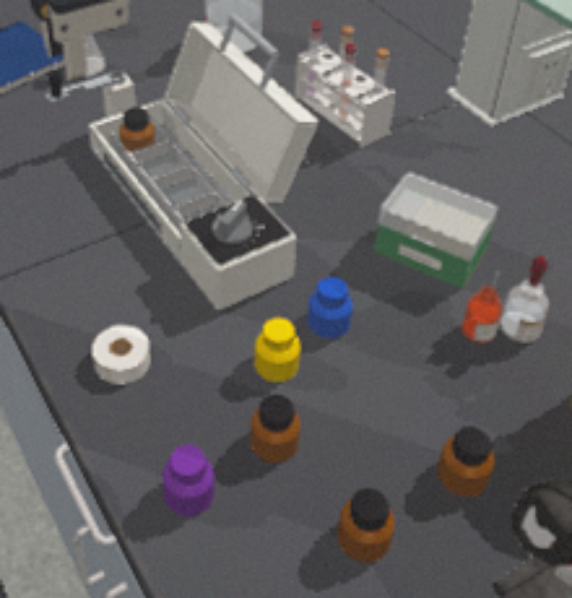

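The first jar stands upright in the left cell at (137,130) of the crop, and the other three are undisturbed. I continue with a fresh measurement before each pick.

Run:
```python
from fit import *
for g,c in [((441,-261),31),((584,-386),-31),((458.5,-390),-94)]:
    robot.move_ptp([380,60,300],pose(380,60,300,PI/2))
    J=findjar(g)
    if J is None or np.hypot(*(J-g))>5 and findjar(J) is None: break
    if not pickplace(J,c): break
robot.move_ptp([380,100,300],pose(380,100,300,PI/2))
cv2.imwrite("pics/p4.png",cv2.resize(robot.get_image("scene")["img"][130:360,180:400],None,fx=2.6,fy=2.6)); st()
```

```text
jar [ 441. -261.] views 2 res [-0.5 -0.1  0.1  0.5]
grip 31.4 [ 441.3 -261.3   42.5] F [0.1 0.3 3.4] w 0.358 q6 -0.75
over 34.2 [531.8 173.2 239.9] F [ 0.1 -1.  -2.5] w 0.358 q6 -1.46
down True 35.7 [531.  174.5  47.8] F [-0.1  1.   0.6] w 0.356 q6 -1.46
open 36.1 [530.4 174.2  47.7] F [ 0.4  0.2 -0.6] w 0.462 q6 -1.46
jar [ 584. -386.] views 2 res [-0.7 -0.   0.   0.5]
grip 43.6 [ 584.3 -386.2   42.6] F [-0.6 -0.5  3.4] w 0.362 q6 -0.74
over 46.8 [532.4 111.7 239.9] F [ 0.2  0.3 -0.8] w 0.357 q6 1.56
down True 48.3 [531.6 111.9  47.8] F [ 0.8 -1.4  1.5] w 0.36 q6 1.56
open 48.7 [531.  112.1  47.8] F [-0.   0.1  0.5] w 0.459 q6 1.56
jar [ 458.7 -390. ] views 2 res [-0.7 -0.1  0.2  0.5]
grip 54.6 [ 458.9 -390.3   42.6] F [-1.   0.7  3.4] w 0.355 q6 -0.89
over 57.8 [532.8  48.7 239.8] F [ 0.2 -0.1 -1.5] w 0.355 q6 1.44
down True 59.3 [532.2  48.9  47.8] F [ 1.2 -1.   0.9] w 0.359 q6 1.44
open 59.7 [531.5  49.2  47.7] F [ 0.4 -0.3  0.7] w 0.461 q6 1.44
 61.6 [381.1  99.6 299.4] F [-0.  -0.4  0.8] w 0.455 q6 1.54
```

View pics/p4.png

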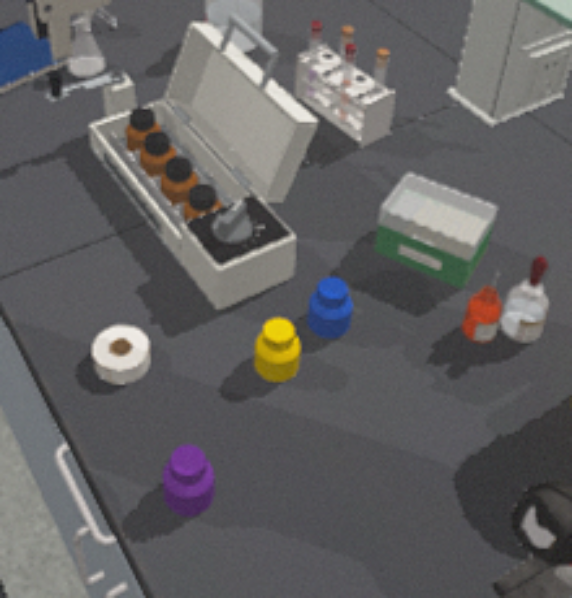

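All four jars stand upright, one per cell, at (142,120), (157,147), (180,172) and (204,196) of the crop. Now I close the lid.

Run:
```python
from fit import *
x,y=660.5,144.4
robot.move_gripper(.42); robot.move_ptp([x,y,290],pose(x,y,200,BOX[2])); 
h=robot.move_linear([x,y,185.6],None,120,f_stop=8); st(f"at bar {h}")
if not h:
    robot.move_gripper(0); st("grip")
    A=np.linspace(1.97,0.06,17)
    for i,a in enumerate(A[1:]):
        robot.move_linear(barpt(a)+[0,0,3],None,100)
        if i%3==0 or a<.4: st(f"{a:.2f}")
    h=robot.move_linear(barpt(-.03)+[0,0,3],None,30,f_stop=25); st(f"shut {h}")
```

```text
at bar False 64.3 [661.1 144.4 186.7] F [-0.   0.8  0.4] w 0.419 q6 0.04
grip 64.9 [660.5 144.4 185.8] F [-1.5  0.7  1.6] w 0.119 q6 0.04
1.85 65.3 [640.3 144.2 193.4] F [ 0.2 -0.   5. ] w 0.122 q6 0.04
1.49 66.3 [580.2 143.9 199.1] F [-1.1  1.1  9.2] w 0.118 q6 0.05
1.13 67.4 [521.8 143.4 182.6] F [-3.9  3.   1.5] w 0.118 q6 0.05
0.78 68.4 [474.  142.8 147.9] F [ 3.1  4.2 -6.2] w 0.118 q6 0.06
0.42 69.5 [441.6 142.3  98.7] F [ 6.   4.8 -6.3] w 0.121 q6 0.06
0.30 69.8 [434.6 142.2  80.1] F [ 6.   5.2 -5.3] w 0.117 q6 0.06
0.18 70.2 [429.9 142.1  60.6] F [ 4.6  4.4 -4.5] w 0.122 q6 0.06
0.06 70.5 [427.5 142.1  40.7] F [ 5.5  4.6 -3.2] w 0.12 q6 0.06
shut True 71.0 [427.2 142.   29. ] F [0.1 0.2 2.1] w 0.119 q6 0.06
```

Run:
```python
from fit import *
robot.sleep(.3); robot.move_gripper(.42); p=robot.current_tcp_pos(); robot.move_linear([p[0],p[1],230],None,200)
robot.move_ptp([330,-80,300],pose(330,-80,300,PI/2)); st()
d=cam("top"); s=cam("scene")
a=cv2.resize(d["img"][180:255,160:310],None,fx=5.3,fy=5.3,interpolation=cv2.INTER_CUBIC)
b=cv2.resize(s["img"][140:260,185:315],None,fx=4.5,fy=4.5,interpolation=cv2.INTER_CUBIC)
cv2.imwrite("pics/shut_t.png",a); cv2.imwrite("pics/shut_s.png",b)
g=cv2.cvtColor(s["img"],cv2.COLOR_BGR2GRAY)
# predicted bar ends / lid corners for shut lid in crop px
P=bw(BOX,[[-108,50,47],[-108,-50,47],[-62,132.5,83],[-62,-132.5,83],[60,-132.5,83]])
print(((proj(s,P)-[185,140]+.5)*4.5-.5).round(0))
```

```text
74.1 [330.1 -79.6 299.4] F [ 0.6 -0.1  0.3] w 0.422 q6 1.0
[[118. 245.]
 [174. 322.]
 [124. 134.]
 [283. 331.]
 [433. 271.]]
```

View pics/shut_s.png

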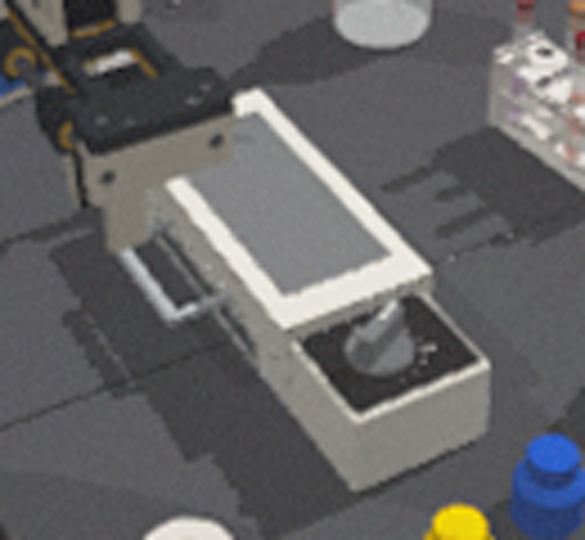

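View pics/shut_t.png

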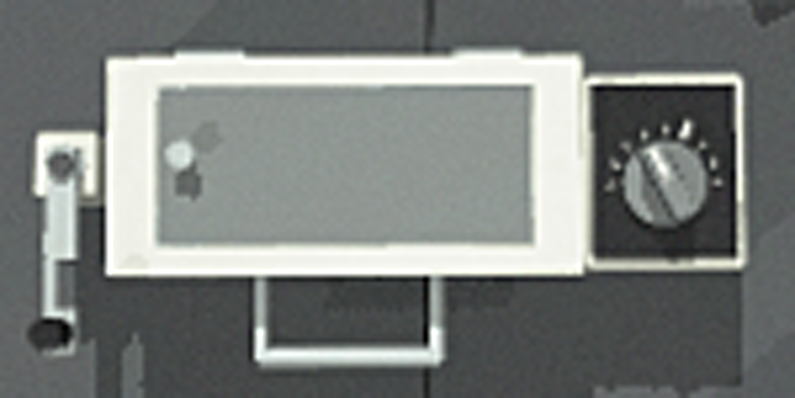

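The lid looks shut, within about 1 px of the prediction. To measure it, I press lightly on the bar (its top should be at z 53) and then swing the latch.

Run:
```python
from fit import *
robot.move_gripper(0)
x,y=427,142; robot.move_ptp([x,y,120],pose(x,y,100,BOX[2]+PI/2)); robot.move_linear([x,y,62],None,120)
h=robot.move_linear([x,y,44],None,15,f_stop=15); st(f"press {h}")
robot.move_linear([x,y,200],None,200)
# latch: cage the knob loosely, tool turning with it
piv=bw(BOX,[0,155,0])[0]; K=np.array([441.2,293.1]); v=K-piv[:2]; a0=np.arctan2(-v[0],-v[1])+BOX[2]; print("latch",a0,np.hypot(*v))
robot.move_gripper(.36)
k=lambda t,R=92:bw(BOX,[-R*np.sin(t),155-R*np.cos(t),103])[0]
o=pose(*K,103,BOX[2]+PI/2); print(o)
robot.move_ptp([K[0],K[1],190],o); h=robot.move_linear([K[0],K[1],103],None,80,f_stop=5); st(f"knob {h}")
cv2.imwrite("pics/knob.png",cv2.resize(robot.get_image("scene")["img"][110:240,150:310],None,fx=4,fy=4))
```

```text
press True 78.5 [427.1 142.   53. ] F [-2.2 -0.2  9.5] w 0.001 q6 -1.51
latch 1.5245577742825647 91.2542487116482
[3.141592653589793, 0, -3.1319926535897933]
knob False 82.0 [441.6 293.3 103.5] F [ 0.9 -0.2  0.3] w 0.362 q6 -1.2
```

View pics/knob.png

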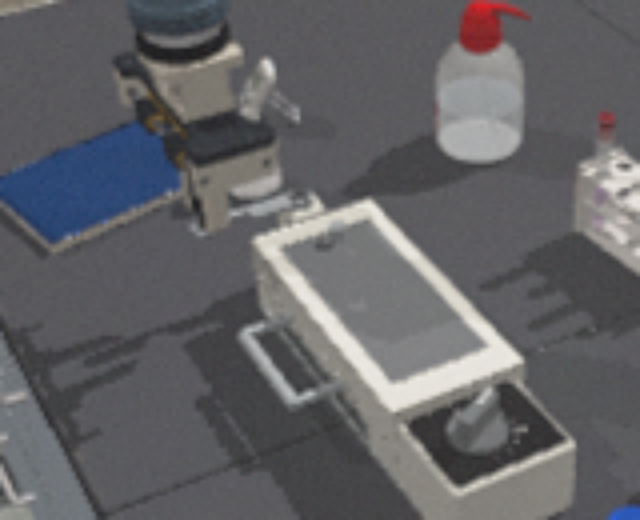

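The lid is fully shut: contact with the bar top came at exactly 53.0. The fingers straddle the knob, so I swing the latch.

Run:
```python
from fit import *
robot.move_gripper(.25); st("cage")
k=lambda t:bw(BOX,[-92*np.sin(t),155-92*np.cos(t),103])[0]
yaw0=-3.132; a0=1.525
q=robot.inverse_kinematics(k(0),[PI,0,yaw0+a0]); print(q)
for t in np.linspace(a0,.12,13)[1:]:
    h=robot.move_linear(k(t),[PI,0,yaw0+a0-t],100,f_stop=30)
    if h: st(f"stop {t:.2f}"); break
st("near")
for t in np.arange(.08,-.17,-.03):
    h=robot.move_linear(k(t),[PI,0,yaw0+a0-t],40,f_stop=15); st(f"{t:.2f} {h}")
    if h: break
robot.sleep(.4)
cv2.imwrite("pics/latch.png",robot.get_image("top")["img"])
```

```text
cage 82.5 [441.3 293.3 103.1] F [0.6 0.1 0.6] w 0.248 q6 -1.2
[ 0.17395547  0.39770555  1.63736392  0.          1.10652318 -2.93143351]
near 85.7 [521.7 206.9 102.9] F [-0.8 -0.5 -0.1] w 0.249 q6 -2.8
0.08 False 85.9 [525.3 206.6 103. ] F [-0.3 -0.  -0.5] w 0.252 q6 -2.84
0.05 False 86.2 [528.4 206.3 103. ] F [ 0.  -0.4  0.6] w 0.247 q6 -2.88
0.02 False 86.4 [531.3 206.2 103. ] F [0.3 0.4 0.6] w 0.25 q6 -2.91
-0.01 False 86.7 [534.1 206.2 103. ] F [ 0.3 -0.1  0. ] w 0.251 q6 -2.94
-0.04 False 86.9 [536.9 206.3 103. ] F [-0.1 -0.4  0.5] w 0.25 q6 -2.97
-0.07 False 87.2 [537.4 206.6 102.7] F [-5.3 -0.2  3.7] w 0.252 q6 -3.0
-0.10 False 87.4 [537.6 206.8 102.3] F [-11.9  -0.5   6.8] w 0.254 q6 -3.03
-0.13 False 87.7 [537.7 207.1 102.1] F [-18.4  -0.4  12.1] w 0.255 q6 -3.06
-0.16 False 87.9 [537.8 207.5 101.9] F [-25.6  -1.5  15.2] w 0.255 q6 -3.09
```

The latch is against its stop, with force rising and no further travel. I retreat and turn the dial.

Run:
```python
from fit import *
k=lambda t:bw(BOX,[-92*np.sin(t),155-92*np.cos(t),103])[0]
p=k(-.045); robot.move_linear(p,None,40); st("unload"); robot.move_gripper(.3)
robot.move_linear([p[0],p[1],220],None,200); robot.move_gripper(.4)
x,y,_=bw(BOX,[-12,-179,0])[0]; z=85
best=None
for kk in (-1,0,1):
    y0=-1.13+BOX[2]+PI/2+kk*PI; y1=y0-(1.963-1.13)
    q=[robot.inverse_kinematics([x,y,z],[PI,0,w]) for w in (y0,y1)]
    if all(v is not None for v in q):
        m=max(abs(v[5]) for v in q); print(y0,[round(v[5],2) for v in q])
        if best is None or m<best[0]: best=(m,y0,y1)
_,y0,y1=best
robot.move_ptp([x,y,180],[PI,0,y0]); h=robot.move_linear([x,y,z],None,80,f_stop=6); st(f"dial {h}")
robot.move_gripper(0); st("grip"); print(robot.current_ft_torque())
for f in np.linspace(0,1,6)[1:]: robot.move_linear([x,y,z],[PI,0,y0+f*(y1-y0)])
st("turned"); robot.sleep(.3); print(robot.current_eef_rot(),y1)
robot.move_gripper(.4); robot.move_linear([x,y,220],None,150)
robot.move_ptp([330,-60,330],pose(330,-60,330,PI/2)); st()
d=cam("top"); cv2.imwrite("pics/end.png",cv2.resize(d["img"][180:255,160:310],None,fx=5.3,fy=5.3,interpolation=cv2.INTER_CUBIC))
```

```text
unload 88.8 [537.3 206.4 103.1] F [-1.8 -0.5  1.8] w 0.248 q6 -3.09
-2.6911963267948966 [np.float64(-2.3), np.float64(-1.47)]
0.4503963267948967 [np.float64(0.84), np.float64(1.67)]
3.5919889803846896 [np.float64(-2.3), np.float64(-1.47)]
dial False 94.9 [524.  -36.   85.6] F [ 0.2 -0.8  0.2] w 0.398 q6 0.84
grip 95.4 [523.7 -36.1  85.2] F [-0.9 -0.8  0.8] w 0.146 q6 0.84
[-0.24879512  0.20713016 -0.01767366]
turned 97.0 [523.6 -35.   85.2] F [-0.3  3.9  5.8] w 0.149 q6 1.67
[-3.14024813e+00  1.70480340e-04 -3.76414349e-01] -0.38260367320510347
 99.8 [330.4 -60.1 329.4] F [-0.2  0.3  0.7] w 0.4 q6 1.06
```

View pics/end.png

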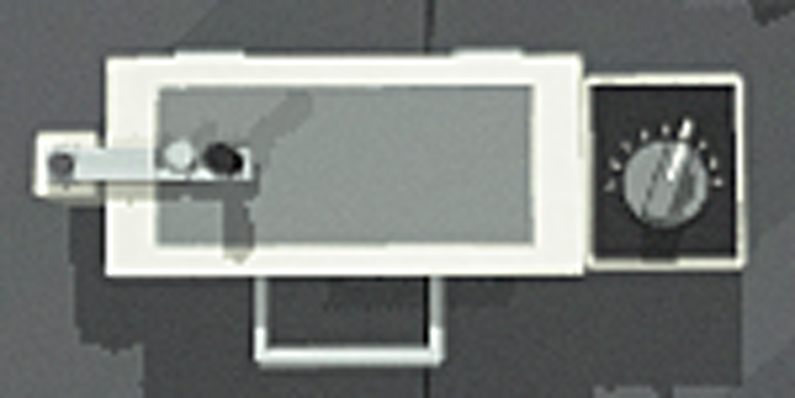

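The final picture shows the latch lying over the lid with the stud in its notch at (180,155), the lid shut, and the dial pointer in line with the long mark at (685,128).

```bash
python3 -c "
from bench import robot
print(robot.hand_in(), robot.current_t())"
```

```text
the job is handed in; nothing more can be done
the job is handed in; nothing more can be done
```

I handed the job in at about 100 s of robot time: lid swung to its stop, all four amber jars upright in their own cells, lid shut, latch home and dial on the long mark; the judge's verdict was not shown.

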